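# Roll-check two ceramic protection tubes and reject the bowed one

## Robot

A 6-joint arm with a two-finger parallel gripper is mounted at the origin on a cart in front of the work surface, level with it; the furniture and walls round the work are solid. World frame = base frame: x ahead of the robot, y to its left, z up, the work surface at z = 0. Lengths are in m, angles in degrees, forces in N, time in s.
With the tool pointing down it reaches from about 0.375 to 0.825 m from the base axis. Payload 5.5 kg.
Tool frame: the origin (TCP) lies midway between the tips of the shut fingers; the grasp point (between the pads) lies ctrl.grasp_offset behind it (ctrl.grasp_offset is the distance from the TCP to the grasp point, in m); z points along the fingers, y is the line along which they close (so a half turn about z gives the same grasp; the last joint's range is limited). The gripper opens to 85 mm and grips with 20 to 120 N. Pads are 22 mm wide; open, the fingers measure 114 mm over their backs; the gripper's body (76 mm by 85 mm) begins 54 mm behind the grasp point. The pads swing forward as they close: fully open they stand 13 mm farther back than shut.
Start: joints at [73.854, 17.962, -2.699, 69.339, 0, 90], TCP at [0.167, 0.576, 0.231] pointing down, gripper open.
Joint ranges: [-152.73, 152.73], [-39.44, 99.34], [-58.76, 71.6], [-118.89, 123.64], [-81.53, 83.1], [-180, 180]. Speed limits (degrees/s): [136.94, 136.94, 172.46, 180, 180, 180].

## Interface

Orientations are given as [roll, pitch, yaw] about the fixed x, y, z axes, in that order (R = Rz(yaw) Ry(pitch) Rx(roll)).
In Python, from cell import ctrl, imaging, workorder gives the robot as it stands.
- The arm moves only by the tool arm_command, never from a script. Its argument "motion" is one flat list of numbers, 7 for each row, row after row: the shift along the world's x, y, z each as a share of 0.05 m, from -1 to 1, then the turn, a rotation vector about the world's x, y, z each as a share of 45 degrees, from -1 to 1, then the gripper's target within -1 to 1 (shut at 1, half-way at 0, fully open at -1). In form: [x, y, z, ax, ay, az, jaw, x, y, z, ax, ay, az, jaw, ...]. A call has 1 to 20 rows; each row shifts and turns the commanded pose from where the row before left it; what a row does not reach is not made up. A row lasts 1/10 s, in which the tool goes at most 50 mm and 8.59 degrees, less where a joint would pass 70% of its speed; a pose out of reach is approached as far as the arm can. A call with a number of a shift or a turn outside -1 to 1 is refused whole. A call with a gripper value outside its range is refused whole. The fingers move at their own pace and stop on an object; the grip force is fixed at half the most. Time passes only in rows, so rows that do not move let the fingers close. It gives the time, the measured TCP pose, the force, the opening and the grip force at its end, in the units of the state.
- ctrl.get_state(): the state, without advancing time (a new reading comes with each control period).
- imaging.read_camera(name): name is "scene" or "top" or "wrist"; returns a dict with "color" (480x640x3 uint8, blue, green, red), "fx", "fy", "cx", "cy" (pixels), "world_from_camera" (4x4, takes a point from camera to world coordinates); the wrist camera has in their place "hand_eye" (4x4, takes a point from camera to tool coordinates, whose origin is the TCP and whose axes are the flange's). Camera axes: x right, y up, looking along -z (the intrinsics and any distortion apply to the point x, -y, -z); pixel columns grow to the right and rows downward; lengths in m; the calibration is good to about 2 mm. A picture is of the moment at which its call begins: read the wrist's pose just before it. There is no depth.
- workorder.sign_off(): hands the job in; it is judged then, once.
The state is a dict: "time_s": time; "joint_pos": joint angles; "qvel": joint speeds; "tau": joint torques, N m; "tcp_pos": TCP position; "tcp_rot": TCP orientation; "wrist_force": force on the tool from outside, world axes, zero at the start; "ft_torque": the same for the moment, N m; "finger_gap": finger opening in m; "gripper_force": force on a finger pad.
Only numpy, scipy, OpenCV 4.12 (cv2) and the standard library are available. Lean on these libraries where they do the work, as an engineer would, in place of code of your own. Each camera call takes 0.05 s, during which the arm holds its last target. There are 200 camera calls.

## Task

Check the two white ceramic tubes for straightness: pick up the sprung hand block by its handle and, with its cork sole lightly on top of a tube (brittle: never press on a tube with more than 12 N), roll it one full turn across the granite plate, stop it there still on the plate, and leave it while you do the same with the other tube. One of the two is bowed, so it wobbles and lifts the block as it turns. Then set the block down flat on the bench, lay the wobbling tube in the steel tray (never drop a tube), and leave the straight one lying on the plate.

Things in the scene. Friction and masses are not known exactly. Their poses are not given: they have to be found in the camera images.
- plate_top (a point): centre of the level upper face of the dark granite surface plate, 200 mm (its x) by 380 mm (its y), 40 mm above the bench, fixed; x and y along its sides, z up. The two tubes lie side by side on it, roughly along its x, and are rolled along its y; there is most room from each towards its own end of the plate
- tube_1_mid (a point): a white ceramic tube, 18 mm across, 132 mm long, lying on the plate; the point is on its own axis half-way along; x runs along the tube (to the open end), y and z across it, turning with it as it rolls. 57 mm along the plate is one turn; under a moving sole a tube goes forward half as far as the block does
- tube_2_mid (a point): the other white ceramic tube, as tube_1_mid
- block_grip (a point): grip point of the wooden hand block, half-way along its bar handle, 48 mm above its unloaded sole; the bar is 62 mm long (x), 22 mm wide (y), from 26 to 66 mm above the sole; z up. Under it a board, then a flat cork-faced sole, 90 mm (x) by 50 mm (y), on four sprung guide pins: it yields upward about 0.2 mm per N, 6 mm at most. About 0.18 kg; starts standing on the bench
- block_sole (a point): centre of the underside of the block's sole when unloaded; fixed to the handle, axes as block_grip
- tray_floor (a point): centre of the inner floor of the open steel tray (loose, standing on the bench), 106 mm (x) by 166 mm (y) inside, walls 24 mm high above its floor and 2 mm thick; floor 2 mm above the bench
- tube_1: the same tube as a solid (about 0.1 kg). One of the two tubes is straight; the other is bowed, its ends 3.6 mm off the line of its middle, so that in part of each turn its middle, and with it the block, stands about that much higher. Which one it is, is for the rolling to show
- tube_2: the other tube as a solid, as tube_1
- block: the hand block as a solid; origin at the centre of its sole

How it is judged (in metres and radians):
On the way, in this order (a step that is already met when the one before it is completed fails the run):
1. a tube has been rolled half a turn under the block's sole (((contact force between block and tube_1 above 0.3 N and angle between tube_1_mid's own z axis and vertical above 2.5 rad and distance of tube_1_mid from where it was at the start of the episode above 0.015 m) or (contact force between block and tube_2 above 0.3 N and angle between tube_2_mid's own z axis and vertical above 2.5 rad and distance of tube_2_mid from where it was at the start of the episode above 0.015 m))).
2. that tube has been rolled (nearly) a full turn under the block, at least 45 mm along (((contact force between block and tube_1 above 0.3 N and angle between tube_1_mid's own z axis and vertical below 0.6 rad and distance of tube_1_mid from where it was at the start of the episode above 0.045 m) or (contact force between block and tube_2 above 0.3 N and angle between tube_2_mid's own z axis and vertical below 0.6 rad and distance of tube_2_mid from where it was at the start of the episode above 0.045 m))).
3. the other tube has been rolled half a turn under the block (((distance of tube_1_mid from where it was at the start of the episode above 0.04 m and (contact force between block and tube_2 above 0.3 N and angle between tube_2_mid's own z axis and vertical above 2.5 rad and distance of tube_2_mid from where it was at the start of the episode above 0.015 m)) or (distance of tube_2_mid from where it was at the start of the episode above 0.04 m and (contact force between block and tube_1 above 0.3 N and angle between tube_1_mid's own z axis and vertical above 2.5 rad and distance of tube_1_mid from where it was at the start of the episode above 0.015 m)))).
4. and (nearly) a full turn as well (distance of each of tube_1_mid, tube_2_mid from where it was at the start of the episode above 0.04 m and ((contact force between block and tube_1 above 0.3 N and angle between tube_1_mid's own z axis and vertical below 0.6 rad and distance of tube_1_mid from where it was at the start of the episode above 0.045 m) or (contact force between block and tube_2 above 0.3 N and angle between tube_2_mid's own z axis and vertical below 0.6 rad and distance of tube_2_mid from where it was at the start of the episode above 0.045 m))).
At the end, for the whole second after the job is handed in: The bowed tube (tube_2) lies in the tray, its middle within the walls and at most 18 mm above the tray floor; the straight tube (tube_1) lies on the plate; the block stands flat on the bench (sole within 5 mm); the tray stands upright; all released and at rest (under 20 mm/s) (x of tube_2_mid in the frame of tray_floor between -0.053 and 0.053 m and y of tube_2_mid in the frame of tray_floor between -0.083 and 0.083 m and z of tube_2_mid in the frame of tray_floor between 0.003 and 0.018 m and x of tube_1_mid in the frame of plate_top between -0.1 and 0.1 m and y of tube_1_mid in the frame of plate_top between -0.19 and 0.19 m and z of tube_1_mid in the frame of plate_top between 0.004 and 0.014 m and height (world z) of block_sole below 0.005 m and angle between each of block_sole, tray_floor's own z axis and vertical below 0.1 rad and height (world z) of tray_floor below 0.008 m and linear speed of each of tube_1, tube_2, block below 0.02 m/s); the robot touches nothing.
It fails at once if more than 12 N pressed on a tube with the block (contact force between block and tube_1 above 12 N or contact force between block and tube_2 above 12 N).
It fails at once if a tube falls or rolls off the plate on to the bench (height (world z) of tube_1_mid below 0.03 m or (height (world z) of tube_2_mid below 0.03 m and horizontal distance between tube_2_mid and tray_floor above 0.12 m)).
It fails at once if a tube is let go in the air, more than 20 mm above plate height (60 mm over the tray floor) ((height (world z) of tube_1_mid above 0.07 m and contact force between the fingers and tube_1 below 0.01 N) or (height (world z) of tube_2_mid above 0.07 m and contact force between the fingers and tube_2 below 0.01 N)).
It also fails if it takes over 72 s, if anything falls off the work surface, if the arm or the gripper's body presses on something with over 40 N, if the wrist force passes 120 N, or if a joint passes its speed limit or range.

## Working session

There is one attempt and no reset: what is moved stays moved. The work goes in short steps, Python scripts to look and compute and a tool call to move; the robot and the scene stay as the last step left them, time stands still between calls to the robot, and variables do not carry over. Pictures are saved under pics/ and viewed, at most 10 in all, crops included, and the job is handed in when it is done.

Besides the shell and the picture viewer there is one more tool, called after "Emit:" by a JSON object that holds its "op" and its "data". arm_command: Moves the arm, as the interface text tells. Its arguments: {"type":"object","properties":{"motion":{"type":"array"}},"required":["motion"]}

```bash
ls; mkdir -p pics
python3 - <<'E'
from cell import ctrl, imaging
import cv2, numpy as np
print(ctrl.get_state(), ctrl.grasp_offset)
a=imaging.read_camera("scene");b=imaging.read_camera("top")
for n,c in(("scene",a),("top",b)):
    cv2.imwrite(f"pics/{n}.png",c["color"]); print(n,c["fx"],c["fy"],c["cx"],c["cy"],np.round(c["world_from_camera"],4).tolist(),[k for k in c])
E
```

```text
pics
{'time_s': 0.0, 'joint_pos': array([ 7.38529885e+01,  1.80042041e+01, -2.75533305e+00,  6.93388486e+01,
        2.65891944e-03,  9.00003499e+01]), 'qvel': array([-0.01197809,  0.07571797,  0.10854163, -0.02893978,  0.05678333,
        0.02010995]), 'tau': array([-2.43371593e-03, -5.39594650e+01,  3.39747119e+01,  1.93700037e-02,
       -4.50114940e-04,  2.86701500e-06]), 'tcp_pos': array([0.16668523, 0.57577637, 0.23042597]), 'tcp_rot': array([-1.79901614e+02, -2.65831462e-03,  1.63852634e+02]), 'wrist_force': array([-0.31357294,  0.42619598,  0.21842921]), 'ft_torque': array([-0.07568855,  0.01222114, -0.00324155]), 'gripper_force': 0.0, 'finger_gap': 0.08535237956254801} 0.0187
scene 545.7916818140434 545.7916818140434 323.8430542202509 235.95827793249705 [[0.7016, 0.5134, -0.4941, -0.0916], [-0.7126, 0.5066, -0.4853, -0.5361], [0.0011, 0.6926, 0.7213, 0.8951], [0.0, 0.0, 0.0, 1.0]] ['color', 'fx', 'fy', 'cx', 'cy', 'world_from_camera']
top 579.2215292514063 579.2215292514063 313.2472021955594 238.4989526036427 [[-0.0299, 0.9867, -0.1599, 0.2894], [-0.9995, -0.0314, -0.0069, 0.0136], [-0.0119, 0.1596, 0.9871, 1.2348], [0.0, 0.0, 0.0, 1.0]] ['color', 'fx', 'fy', 'cx', 'cy', 'world_from_camera']
```

View pics/top.png

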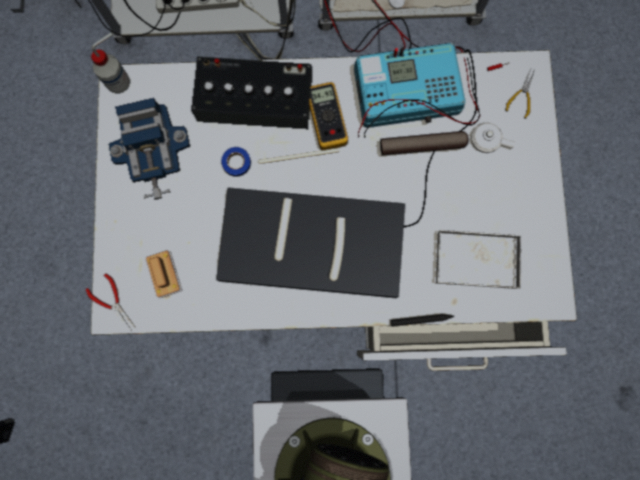

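View pics/scene.png

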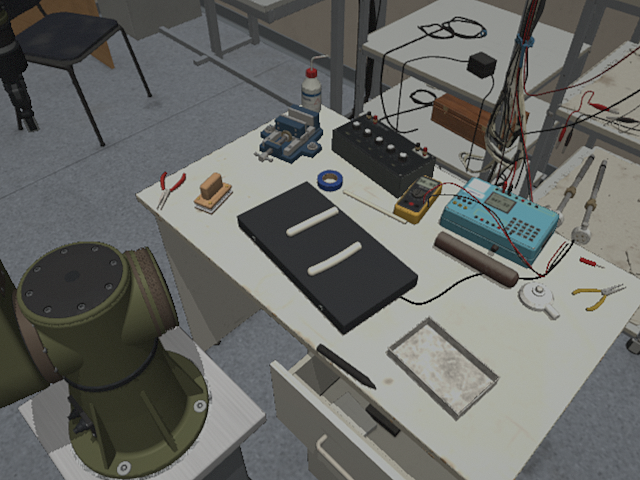

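The top view shows the block at (160,272), the plate around (312,242), the tubes at (283,230) and (338,248, bowed sideways), and the tray at (478,258). The scene view agrees.

```bash
cat > h.py <<'E'
import cv2, numpy as np
from cell import ctrl, imaging
def cam(n):
    c=imaging.read_camera(n)
    if n=="wrist":
        from scipy.spatial.transform import Rotation as R
        s=ctrl.get_state(); T=np.eye(4); T[:3,:3]=R.from_euler("xyz",s["tcp_rot"],degrees=True).as_matrix(); T[:3,3]=s["tcp_pos"]
        c["world_from_camera"]=T@c["hand_eye"]
    return c
def ray(c,uv,z):
    uv=np.atleast_2d(np.asarray(uv,float)); T=c["world_from_camera"]
    d=np.c_[(uv[:,0]-c["cx"])/c["fx"],-(uv[:,1]-c["cy"])/c["fy"],-np.ones(len(uv))]@T[:3,:3].T
    return T[:3,3]+d*((z-T[2,3])/d[:,2])[:,None]
def pix(c,P):
    P=np.atleast_2d(P); T=c["world_from_camera"]; q=(P-T[:3,3])@T[:3,:3]
    return np.c_[c["cx"]-c["fx"]*q[:,0]/q[:,2], c["cy"]+c["fy"]*q[:,1]/q[:,2]]
def blobs(m,amin=100):
    return [x for x in cv2.findContours(m.astype(np.uint8),cv2.RETR_EXTERNAL,cv2.CHAIN_APPROX_NONE)[0] if cv2.contourArea(x)>amin]
def rect(c,cnt,z):
    P=ray(c,cnt.reshape(-1,2),z)[:,:2].astype(np.float32)
    (x,y),(w,h),a=cv2.minAreaRect(P*1000)
    if w<h: w,h,a=h,w,a+90
    return np.round([x,y,w,h,(a+90)%180-90],1)
E
python3 - <<'E'
from h import *
C={n:cam(n) for n in("top","scene")}
boxes={"top":{"plate":(205,405,180,305),"block":(135,190,240,305),"tray":(425,530,222,298)},"scene":{"plate":(230,420,175,330),"block":(190,240,165,215),"tray":(380,505,310,420)}}
for n,c in C.items():
    I=c["color"].astype(int); g=I.mean(2); hsv=cv2.cvtColor(c["color"],cv2.COLOR_BGR2HSV)
    def crop(m,b):
        o=np.zeros_like(m);x0,x1,y0,y1=b;o[y0:y1,x0:x1]=m[y0:y1,x0:x1];return o
    pl=crop(g<75,boxes[n]["plate"])
    pc=max(blobs(pl),key=cv2.contourArea)
    print(n,"plate z.04",rect(c,cv2.convexHull(pc),.04),"z0",rect(c,cv2.convexHull(pc),0))
    inside=np.zeros(g.shape,np.uint8);cv2.drawContours(inside,[cv2.convexHull(pc)],-1,1,-1); inside=cv2.erode(inside,np.ones((5,5)))
    for t in blobs((inside>0)&(g>110),80):
        P=ray(c,t.reshape(-1,2),.049); 
        m=np.zeros(g.shape,np.uint8);cv2.drawContours(m,[t],-1,1,-1);yy,xx=np.nonzero(m)
        print(" tube",rect(c,t,.049),"centroid",np.round(ray(c,[xx.mean(),yy.mean()],.049)[0]*1000,1))
    bm=crop((hsv[...,1]>70),boxes[n]["block"])
    for t in blobs(bm,60): print(" block z.02",rect(c,t,.02),"z0",rect(c,t,0.),"z.066",rect(c,t,.066),cv2.boundingRect(t))
    x0,x1,y0,y1=boxes[n]["tray"]
    cv2.imwrite(f"pics/tray_{n}.png",cv2.resize(c["color"][y0:y1,x0:x1],None,fx=3,fy=3))
    x0,x1,y0,y1=boxes[n]["block"]
    cv2.imwrite(f"pics/blk_{n}.png",cv2.resize(c["color"][y0:y1,x0:x1],None,fx=5,fy=5))
ims=[cv2.resize(cv2.imread(f"pics/{k}.png"),(400,290)) for k in("tray_top","tray_scene","blk_top","blk_scene")]
cv2.imwrite("pics/mix.png",np.vstack([np.hstack(ims[:2]),np.hstack(ims[2:])]))
E
```

```text
top plate z.04 [476.2  26.  379.5 198.   82.9] z0 [482.5  26.4 392.2 204.6  82.9]
 tube [459.2 -28.3 132.7  19.2  -9.3] centroid [458.7 -28.3  49. ]
 tube [504.1  84.8 132.5  17.  -10.3] centroid [503.8  84.8  49. ]
 block z.02 [422.  342.6  88.9  49.1  17. ] z0 [424.2 348.1  90.4  49.9  17. ] z.066 [417.  330.2  85.6  47.2  17. ] (146, 251, 33, 46)
scene plate z.04 [464.5  -1.3 427.8 210.9  82.8] z0 [490.5  23.7 447.8 220.8  82.8]
 tube [ 431.4 -183.5  109.2   24.   -21.6] centroid [ 440.7 -191.1   49. ]
 tube [ 494.9 -194.    42.3   28.7   41.1] centroid [ 494.4 -199.6   49. ]
 tube [460.1 -27.8 135.4  23.5  -9.4] centroid [456.8 -27.6  49. ]
 tube [502.2  85.4 129.5  20.8  -9.8] centroid [501.2  85.4  49. ]
 block z.02 [428.7 353.6 115.7  69.3  18. ] z0 [440.6 373.9 118.4  70.8  18. ] z.066 [401.4 306.8 109.7  65.6  18. ] (194, 173, 37, 36)
```

View pics/mix.png

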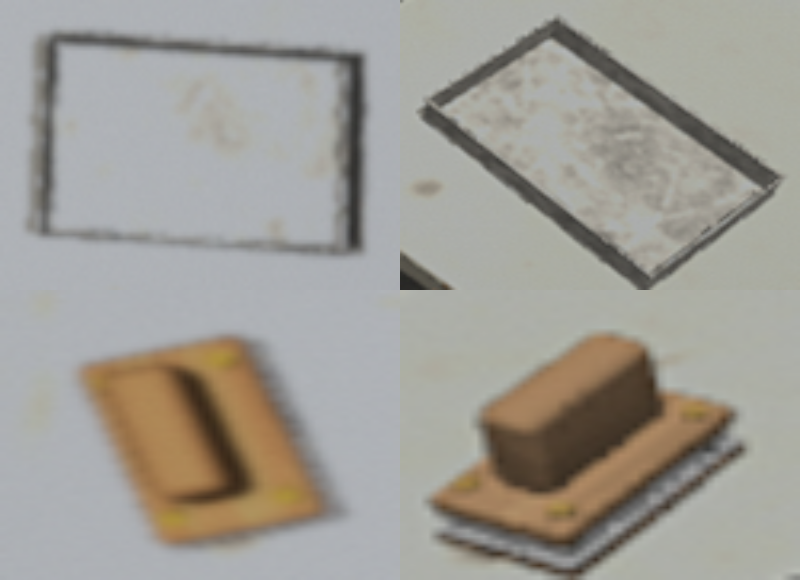

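Top crop: the block's board faces up with the handle top near (157.7,272.5) px, and the tray rim corners are readable. I'll convert the tray and handle next and start moving.

Run:
```python
from h import *
c=cam("top")
q=np.array([(52,37),(362,55),(359,250),(46,234)],float)/3.812+[425,222]
P=ray(c,q,.026)[:,:2]*1000; print("tray top",np.round(P,0).tolist(),P.mean(0),[np.linalg.norm(P[i]-P[i-1]).round(0) for i in range(4)])
s=cam("scene")
# scene crop 125x110 -> 400x290
q=np.array([(560-400,20),(780-400,180),(648-400,280),(425-400,108)],float)/[3.2,2.636]+[380,310]
P=ray(s,q,.026)[:,:2]*1000; print("tray scene",np.round(P,0).tolist(),P.mean(0),[np.linalg.norm(P[i]-P[i-1]).round(0) for i in range(4)])
# handle top face from brightness in the top view
print("handle rough",ray(c,[157.7,272.5],.066)*1000)
hsv=cv2.cvtColor(c["color"],cv2.COLOR_BGR2HSV)
m=np.zeros((480,640),bool); m[240:305,135:190]=hsv[240:305,135:190,1]>70
b=max(blobs(m,60),key=cv2.contourArea); print("board",rect(c,b,.026))
# scene: handle top face corners (mix coords) 
q=np.array([(483,420),(545,432),(655,350),(600,335)],float)-[400,290]
q=q/[8,5.8]+[190,165]; P=ray(s,q,.066)[:,:2]*1000; print("handle scene",P.round(0).tolist(),P.mean(0))
# tube 2 bow direction: midline
g=c["color"].mean(2)
for b in blobs((g>110)&(np.indices(g.shape)[0]>195)&(np.indices(g.shape)[0]<285)&(np.indices(g.shape)[1]>260)&(np.indices(g.shape)[1]<360),80):
    mm=np.zeros(g.shape,np.uint8);cv2.drawContours(mm,[b],-1,1,-1);yy,xx=np.nonzero(mm);P=ray(c,np.c_[xx,yy],.049)[:,:2]*1000
    u=P-P.mean(0);w=np.linalg.svd(u,full_matrices=False)[2];
    if w[0,0]<0:w[0]*=-1
    n=np.array([-w[0,1],w[0,0]]);a=u@w[0];o=u@n
    print("yaw",np.degrees(np.arctan2(w[0,1],w[0,0])),"bow",[o[(a>l)&(a<l+26)].mean().round(1) for l in(-65,-39,-13,13,39)], n)
```

```text
tray top [[491.0, -243.0], [476.0, -413.0], [368.0, -402.0], [382.0, -233.0]] [ 429.39040764 -322.83289885] [np.float64(109.0), np.float64(171.0), np.float64(108.0), np.float64(170.0)]
tray scene [[492.0, -250.0], [472.0, -416.0], [363.0, -405.0], [378.0, -240.0]] [ 426.22135807 -327.79268895] [np.float64(115.0), np.float64(166.0), np.float64(110.0), np.float64(165.0)]
handle rough [[418.79004173 339.83051488  66.        ]]
board [421.  341.   89.1  49.   17. ]
handle scene [[387.0, 333.0], [395.0, 314.0], [449.0, 332.0], [443.0, 351.0]] [418.65074812 332.51896898]
yaw -9.30518103297787 bow [np.float64(1.3), np.float64(-0.7), np.float64(-1.3), np.float64(-0.3), np.float64(1.0)] [0.16169306 0.9868411 ]
yaw -10.222705890522493 bow [np.float64(0.1), np.float64(0.0), np.float64(-0.1), np.float64(-0.1), np.float64(-0.0)] [0.17747476 0.98412535]
```

Emit:
{"op": "arm_command", "data": {"motion": [0.4, -0.6, 0, 0, 0, 0.19, -1, 0.8, -0.8, 0, 0, 0, 0.19, -1, 0.8, -0.8, 0, 0, 0, 0, -1, 0.8, -0.8, 0, 0, 0, 0, -1]}}

```text
time_s: 0.7
tcp_pos: [0.2923, 0.4406, 0.2313]
tcp_rot: [180.0, 0.0, -179.3]
wrist_force: [0.7, 0.2, -0.2]
finger_gap: 0.0856
gripper_force: 0.0
```

```bash
python3 -c "
from cell import ctrl
s=ctrl.get_state();print(s['joint_pos'].round(1),s['tcp_pos'].round(4),s['tcp_rot'].round(2))"
```

```text
[ 56.4  10.3 -12.6  67.1  -0.   55.8] [0.2923 0.4406 0.2313] [ 1.7999e+02  2.0000e-02 -1.7934e+02]
```

Emit:
{"op": "arm_command", "data": {"motion": [0.64, -0.5, -0.3, 0, 0, 0.12, -1, 0.64, -0.5, -0.5, 0, 0, 0.12, -1, 0.64, -0.5, -0.5, 0, 0, 0.12, -1, 0.64, -0.5, -0.5, 0, 0, 0, -1, 0, 0, 0, 0, 0, 0, -1, 0, 0, 0, 0, 0, 0, -1]}}

```text
time_s: 1.3
tcp_pos: [0.4196, 0.3408, 0.1406]
tcp_rot: [-180.0, -0.1, -163.3]
wrist_force: [-0.3, -0.4, -0.1]
finger_gap: 0.0853
gripper_force: 0.0
```

Run:
```python
from h import *
s=ctrl.get_state();print(s['joint_pos'].round(1),s['tcp_pos'].round(4),s['tcp_rot'].round(2),s['wrist_force'])
c=cam("wrist"); I=c["color"].copy()
cv2.imwrite("pics/w1.png",I)
print(pix(c,[[.4205,.340,.066]]))
hsv=cv2.cvtColor(I,cv2.COLOR_BGR2HSV)
for b in blobs((hsv[...,1]>70),1500): print(cv2.boundingRect(b),rect(c,b,.026),rect(c,b,.066))
```

```text
[ 39.1  14.8 -19.1  56.1   0.   22.4] [0.4196 0.3408 0.1406] [-1.7998e+02 -1.0000e-01 -1.6335e+02] [-0.2980332  -0.41086696 -0.093027  ]
[[311.19223501 256.99701123]]
(278, 168, 79, 139) [423.5 344.7  94.4  48.7  17.1] [410.4 340.5  79.8  41.2  17.1]
```

View pics/w1.png

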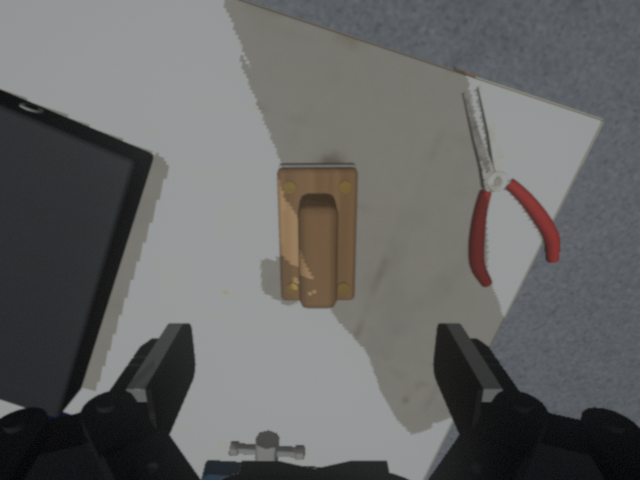

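The wrist view shows the board over columns 278–357 and rows 168–300, with the handle top centred near (318.5,257). That is about 7 px right of the prediction.

Run:
```python
from h import *
c=cam("wrist")
print(ray(c,[318.5,257],.066)*1000, ray(c,[317.5,234],.026)*1000, ray(c,[[337,257],[300,257]],.066)*1000,ray(c,[[317.5,168],[317.5,300]],.026)*1000)
```

```text
[[419.48513545 344.66908349  66.        ]] [[419.13379506 344.28312794  26.        ]] [[416.50686059 354.52732732  66.        ]
 [422.46364285 334.81006993  66.        ]] [[378.41722043 331.8735994   26.        ]
 [464.42829903 358.08791001  26.        ]]
```

Emit:
{"op": "arm_command", "data": {"motion": [0, 0.044, -0.5, 0, 0, 0.01, -1, 0, 0, -0.5, 0, 0, 0, -1, 0, 0, -0.5, 0, 0, 0, -1, 0, 0, -0.5, 0, 0, 0, -1, 0, 0, -0.19, 0, 0, 0, -1, 0, 0, 0, 0, 0, 0, 1, 0, 0, 0, 0, 0, 0, 1, 0, 0, 0, 0, 0, 0, 1, 0, 0, 0, 0, 0, 0, 1, 0, 0, 0, 0, 0, 0, 1, 0, 0, 0, 0, 0, 0, 1, 0, 0, 0, 0, 0, 0, 1]}}

```text
time_s: 2.6
tcp_pos: [0.4202, 0.3445, 0.0325]
tcp_rot: [180.0, 0.1, -162.8]
wrist_force: [1.2, -0.2, 4.5]
finger_gap: 0.0214
gripper_force: 63.1
```

Emit:
{"op": "arm_command", "data": {"motion": [0, 0, 0.1, 0, 0, 0, 1, 0, 0, 0.5, 0, 0, 0, 1, 0, 0, 0.5, 0, 0, 0, 1, 0, 0, 0.5, 0, 0, 0, 1, 0, 0, 0.4, 0, 0, 0, 1, 0, 0, 0, 0, 0, 0, 1, 0, 0, 0, 0, 0, 0, 1]}}

```text
time_s: 3.3
tcp_pos: [0.4191, 0.3438, 0.1312]
tcp_rot: [-180.0, -0.0, -162.8]
wrist_force: [0.4, -1.0, -2.2]
finger_gap: 0.0212
gripper_force: 62.5
```

Run:
```python
from h import *
c=cam("wrist"); cv2.imwrite("pics/w2.png",c["color"])
for i in range(3):
    s=ctrl.get_state();print(s['joint_pos'].round(2),s['tcp_pos'].round(4),s['tcp_rot'].round(2),s['wrist_force'].round(2),s["ft_torque"].round(2)); cam("wrist")
```

```text
[ 39.36  15.39 -19.79  54.93   0.    22.13] [0.4187 0.3434 0.1305] [-1.7996e+02 -1.1000e-01 -1.6277e+02] [ 0.43  0.52 -1.69] [ 0.04 -0.01 -0.  ]
[ 39.36  15.42 -19.81  54.93   0.    22.12] [0.4185 0.3432 0.1302] [-1.7994e+02 -1.5000e-01 -1.6277e+02] [-0.2  -0.22 -1.38] [ 0.01  0.01 -0.  ]
[ 39.36  15.43 -19.8   54.94   0.    22.13] [0.4184 0.3432 0.1302] [-1.7994e+02 -1.6000e-01 -1.6277e+02] [-0.22  0.29 -1.64] [-0.02 -0.02  0.01]
```

View pics/w2.png

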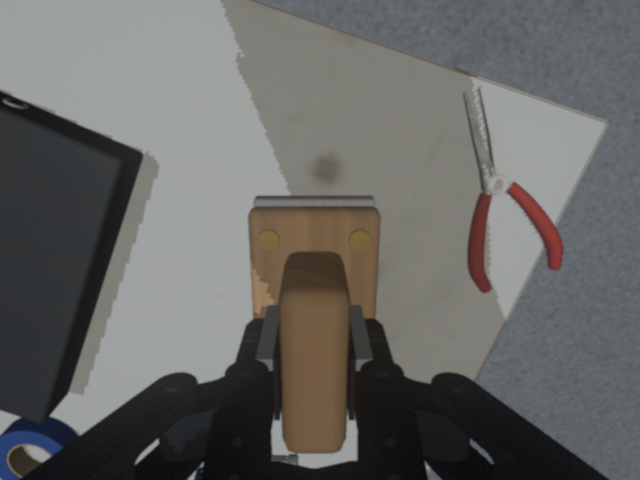

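The block is held square in the fingers. Next I carry it over tube 1 and turn it so that its long side lies along the roll.

Emit:
{"op": "arm_command", "data": {"motion": [0.16, -0.572, 0, 0, 0, 0.14, 1, 0.16, -0.572, 0, 0, 0, 0.14, 1, 0.16, -0.572, 0, 0, 0, 0.14, 1, 0.16, -0.572, 0, 0, 0, 0.14, 1, 0.16, -0.572, 0, 0, 0, 0.14, 1, 0.16, -0.572, 0, 0, 0, 0.14, 1, 0.16, -0.572, 0, 0, 0, 0.14, 1, 0.16, -0.572, 0, 0, 0, 0.14, 1, 0.16, -0.572, 0, 0, 0, 0.14, 1, 0.16, -0.572, 0, 0, 0, 0.14, 1, 0, 0, 0, 0, 0, 0, 1, 0, 0, 0, 0, 0, 0, 1, 0, 0, 0, 0, 0, 0, 1]}}

```text
time_s: 4.8
tcp_pos: [0.4989, 0.0585, 0.1312]
tcp_rot: [179.9, 0.0, -99.8]
wrist_force: [-0.2, 0.7, -1.9]
finger_gap: 0.0211
gripper_force: 62.3
```

Run:
```python
from h import *
for i in range(3):
    s=ctrl.get_state();print(s['joint_pos'].round(2),s['tcp_pos'].round(4),s['tcp_rot'].round(2),s['wrist_force'].round(2),s["ft_torque"].round(2))
    if i<2: c=cam("wrist")
P=[[.503,.085,.058],[.503,.067,.058],[.503,.103,.058]]
print(pix(c,P)); cv2.imwrite("pics/w3.png",c["color"])
```

```text
[ 6.680e+00  1.135e+01 -2.494e+01  5.377e+01  2.000e-02 -7.353e+01] [0.4989 0.0585 0.1312] [179.93   0.   -99.79] [-0.23  0.7  -1.86] [ 0.02  0.01 -0.01]
[ 6.710e+00  1.134e+01 -2.494e+01  5.377e+01  2.000e-02 -7.355e+01] [0.499  0.0588 0.1314] [179.95   0.   -99.75] [-0.08  0.96 -2.05] [-0.01  0.02  0.02]
[ 6.720e+00  1.134e+01 -2.493e+01  5.377e+01  1.000e-02 -7.356e+01] [0.499  0.0589 0.1315] [179.96   0.   -99.72] [-0.3   1.3  -1.77] [ 0.01  0.05 -0.03]
[[314.07159196 300.89531008]
 [308.61360744 272.22887884]
 [319.27652381 328.23265789]]
```

View pics/w3.png

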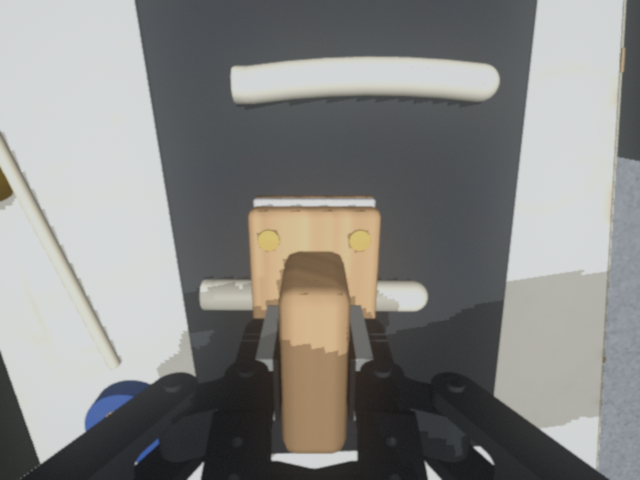

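The straight tube is at row 295, centred under the block's forward half and parallel to its front edge. The bowed tube is at the top, row 80. Now descending to the approach height.

Emit:
{"op": "arm_command", "data": {"motion": [0, 0, -0.36, 0, 0, 0, 1, 0, 0, -0.36, 0, 0, 0, 1, 0, 0, 0, 0, 0, 0, 1, 0, 0, 0, 0, 0, 0, 1, 0, 0, 0, 0, 0, 0, 1]}}

```text
time_s: 5.4
tcp_pos: [0.5001, 0.0585, 0.0967]
tcp_rot: [-179.9, 0.0, -99.7]
wrist_force: [-1.0, 0.3, -2.2]
finger_gap: 0.0214
gripper_force: 62.3
```

Emit:
{"op": "arm_command", "data": {"motion": [0, 0, -0.02, 0, 0, 0, 1, 0, 0, -0.02, 0, 0, 0, 1, 0, 0, -0.02, 0, 0, 0, 1, 0, 0, 0, 0, 0, 0, 1]}}

```text
time_s: 5.8
tcp_pos: [0.4994, 0.058, 0.0928]
tcp_rot: [180.0, 0.0, -99.8]
wrist_force: [-0.3, -0.9, -2.0]
finger_gap: 0.0211
gripper_force: 62.3
```

Emit:
{"op": "arm_command", "data": {"motion": [0, 0, -0.02, 0, 0, 0, 1, 0, 0, 0, 0, 0, 0, 1, 0, 0, 0, 0, 0, 0, 1]}}

```text
time_s: 6.1
tcp_pos: [0.4994, 0.058, 0.0918]
tcp_rot: [180.0, -0.0, -99.8]
wrist_force: [-0.1, 0.5, -1.4]
finger_gap: 0.0212
gripper_force: 62.3
```

Emit:
{"op": "arm_command", "data": {"motion": [0, 0, -0.016, 0, 0, 0, 1, 0, 0, 0, 0, 0, 0, 1, 0, 0, 0, 0, 0, 0, 1]}}

```text
time_s: 6.4
tcp_pos: [0.4995, 0.0581, 0.0912]
tcp_rot: [-180.0, 0.0, -99.8]
wrist_force: [-0.8, 0.0, -0.0]
finger_gap: 0.0215
gripper_force: 62.7
```

Emit:
{"op": "arm_command", "data": {"motion": [0, 0, -0.012, 0, 0, 0, 1, 0, 0, 0, 0, 0, 0, 1, 0, 0, 0, 0, 0, 0, 1]}}

```text
time_s: 6.7
tcp_pos: [0.4996, 0.0581, 0.0906]
tcp_rot: [-180.0, 0.0, -99.8]
wrist_force: [-0.7, -0.1, 1.9]
finger_gap: 0.021
gripper_force: 63.1
```

Emit:
{"op": "arm_command", "data": {"motion": [0.014, 0.079, 0, 0, 0, 0, 1, 0.014, 0.079, 0, 0, 0, 0, 1, 0.014, 0.079, 0, 0, 0, 0, 1, 0, 0, 0, 0, 0, 0, 1]}}

```text
time_s: 7.1
tcp_pos: [0.5019, 0.0707, 0.0905]
tcp_rot: [-180.0, 0.0, -99.7]
wrist_force: [-0.5, 0.4, 4.0]
finger_gap: 0.0211
gripper_force: 63.1
```

Emit:
{"op": "arm_command", "data": {"motion": [0.014, 0.079, 0.005, 0, 0, 0, 1, 0.014, 0.079, 0, 0, 0, 0, 1, 0.014, 0.079, 0, 0, 0, 0, 1, 0.014, 0.079, 0, 0, 0, 0, 1, 0.014, 0.079, 0, 0, 0, 0, 1, 0, 0, 0, 0, 0, 0, 1]}}

```text
time_s: 7.7
tcp_pos: [0.5053, 0.0903, 0.0907]
tcp_rot: [-180.0, 0.0, -99.7]
wrist_force: [0.0, 0.1, 2.8]
finger_gap: 0.0212
gripper_force: 63.1
```

Emit:
{"op": "arm_command", "data": {"motion": [0.014, 0.079, 0, 0, 0, 0, 1, 0.014, 0.079, 0, 0, 0, 0, 1, 0.014, 0.079, 0, 0, 0, 0, 1, 0.014, 0.079, 0, 0, 0, 0, 1, 0.014, 0.079, 0, 0, 0, 0, 1, 0, 0, 0, 0, 0, 0, 1]}}

```text
time_s: 8.3
tcp_pos: [0.5089, 0.11, 0.0907]
tcp_rot: [-180.0, 0.0, -99.7]
wrist_force: [1.5, -0.3, 3.1]
finger_gap: 0.021
gripper_force: 63.0
```

Emit:
{"op": "arm_command", "data": {"motion": [0.014, 0.079, 0, 0, 0, 0, 1, 0.014, 0.079, 0, 0, 0, 0, 1, 0.014, 0.079, 0, 0, 0, 0, 1, 0.014, 0.079, 0, 0, 0, 0, 1, 0.014, 0.079, 0, 0, 0, 0, 1, 0.014, 0.079, 0, 0, 0, 0, 1, 0.014, 0.079, 0, 0, 0, 0, 1, 0, 0, 0, 0, 0, 0, 1]}}

```text
time_s: 9.1
tcp_pos: [0.5138, 0.1377, 0.0907]
tcp_rot: [-180.0, 0.0, -99.7]
wrist_force: [2.8, -0.5, 2.6]
finger_gap: 0.0208
gripper_force: 63.0
```

Run:
```python
from h import *
s=ctrl.get_state();print(s['tcp_pos'].round(4),s['wrist_force'].round(2))
c=cam("top"); g=c["color"].mean(2)
m=np.zeros(g.shape,np.uint8); m[195:290,225:400]=g[195:290,225:400]>110
for b in blobs(m,25): print(cv2.boundingRect(b),rect(c,b,.049))
cv2.imwrite("pics/t2.png",cv2.resize(c["color"][180:310,190:410],(792,468)))
```

```text
[0.5138 0.1377 0.0907] [ 2.76 -0.46  2.58]
(329, 217, 16, 64) [459.4 -28.1 133.5  21.2  -9.3]
(312, 195, 88, 8) [563.5 -69.  182.3  15.   88.1]
```

View pics/t2.png

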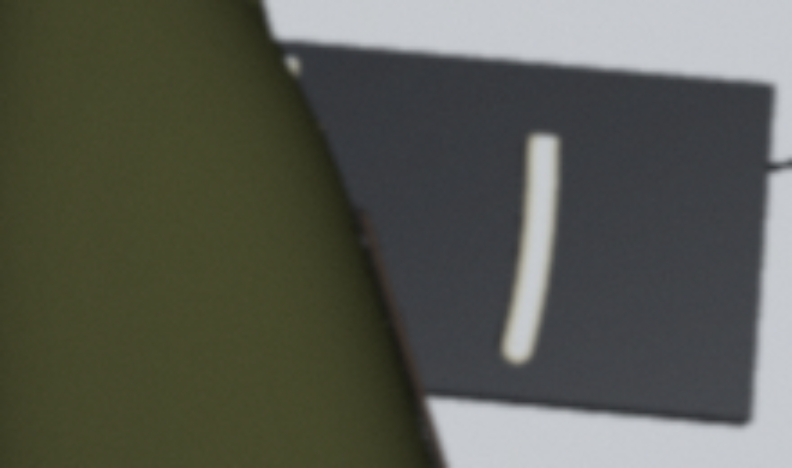

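The arm hides most of tube 1, but its visible tip at (271,198) has moved as expected. The bowed tube is unmoved.

Emit:
{"op": "arm_command", "data": {"motion": [0.014, 0.079, 0, 0, 0, 0, 1, 0.014, 0.079, 0, 0, 0, 0, 1, 0.014, 0.079, 0, 0, 0, 0, 1, 0.014, 0.079, 0, 0, 0, 0, 1, 0.014, 0.079, 0, 0, 0, 0, 1, 0.014, 0.079, 0, 0, 0, 0, 1, 0.014, 0.079, 0, 0, 0, 0, 1, 0, 0, 0, 0, 0, 0, 1, 0, 0, 0, 0, 0, 0, 1]}}

```text
time_s: 10.05
tcp_pos: [0.5184, 0.1649, 0.0907]
tcp_rot: [-180.0, 0.0, -99.7]
wrist_force: [3.5, -0.1, 2.6]
finger_gap: 0.0213
gripper_force: 63.0
```

Run:
```python
from h import *
s=ctrl.get_state();print(s['tcp_pos'].round(4),s['wrist_force'].round(2))
c=cam("wrist"); cv2.imwrite("pics/w4.png",c["color"]); c0=c
a=[(s['tcp_pos'][0]-.006,.085+.055,.049)]
print(pix(c,[[.513,.139,.049],[.513-.065,.150,.049],[.513+.065,.128,.049]]))
d=cam("scene"); g=d["color"].mean(2)
m=np.zeros(g.shape,np.uint8); m[175:330,225:425]=g[175:330,225:425]>110
for b in blobs(m,30): print(cv2.boundingRect(b),rect(d,b,.049))
```

```text
[0.5184 0.1649 0.0907] [ 3.49 -0.05  2.61]
[[315.16624003 229.26870351]
 [458.81071698 228.87291812]
 [171.63744725 229.66417015]]
(353, 298, 72, 32) [ 430.2 -196.4  138.5   71.6  -45.4]
(308, 242, 54, 33) [460.1 -27.9 135.4  23.7  -9.4]
(282, 189, 29, 17) [537.2 170.4  50.4  47.9  79.1]
(291, 179, 10, 7) [569.  207.9  23.5  19.6  82.6]
(225, 175, 200, 155) [472.1  24.7 465.1 441.7 -45.4]
```

View pics/w4.png

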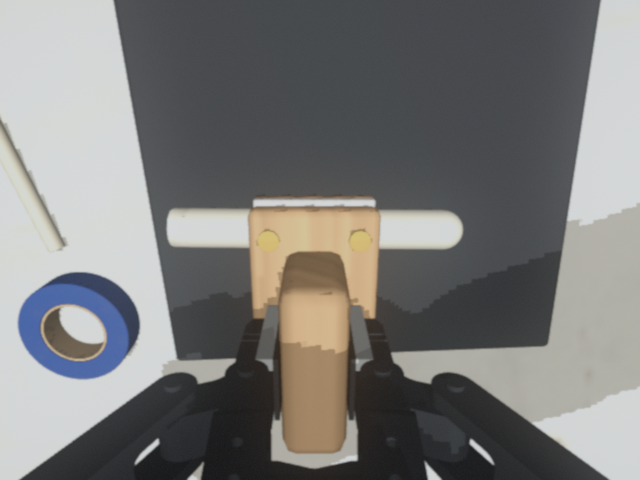

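Tube 1 sits at row 228, where a 54 mm roll should put it, and the height and force stayed constant, so it is straight. Lifting off and going to tube 2.

Emit:
{"op": "arm_command", "data": {"motion": [0, 0, 0.02, 0, 0, 0, 1, 0, 0, 0.03, 0, 0, 0, 1, 0, 0, 0.25, 0, 0, 0, 1, 0, 0, 0.4, 0, 0, 0, 1, 0, 0, 0.1, 0, 0, 0, 1, -0.11, -0.333, 0, 0, 0, 0, 1, -0.11, -0.333, 0, 0, 0, 0, 1, -0.11, -0.333, 0, 0, 0, 0, 1, -0.11, -0.333, 0, 0, 0, 0, 1, -0.11, -0.333, 0, 0, 0, 0, 1, -0.11, -0.333, 0, 0, 0, 0, 1, -0.11, -0.333, 0, 0, 0, 0, 1, -0.11, -0.333, 0, 0, 0, 0, 1, -0.11, -0.333, 0, 0, 0, 0, 1, -0.11, -0.333, 0, 0, 0, 0, 1, 0, 0, 0, 0, 0, 0, 1, 0, 0, 0, 0, 0, 0, 1, 0, 0, 0, 0, 0, 0, 1]}}

```text
time_s: 11.95
tcp_pos: [0.4634, -0.0017, 0.1306]
tcp_rot: [-180.0, 0.0, -99.8]
wrist_force: [-0.4, 0.1, -2.1]
finger_gap: 0.0211
gripper_force: 62.5
```

Run:
```python
from h import *
s=ctrl.get_state();print(s['tcp_pos'].round(4),s['tcp_rot'].round(2),s['wrist_force'].round(2))
c=cam("wrist"); cv2.imwrite("pics/w5.png",c["color"])
print(pix(c,[[.459,-.029,.049],[.459-.065,-.018,.049],[.459+.065,-.039,.049]]))
g=c["color"].mean(2)
g[:,:150]=0; g[:,540:]=0
for b in blobs(g>120,800): print(cv2.boundingRect(b),rect(c,b,.049))
d=cam("scene"); g=d["color"].mean(2)
m=np.zeros(g.shape,np.uint8); m[175:330,225:425]=g[175:330,225:425]>110
for b in blobs(m,30): print(cv2.boundingRect(b),rect(d,b,.049))
```

```text
[ 0.4634 -0.0017  0.1306] [-1.800e+02  2.000e-02 -9.978e+01] [-0.37  0.11 -2.06]
[[312.85401204 204.8289621 ]
 [433.27192031 204.51632334]
 [192.99597004 206.890238  ]]
(271, 446, 86, 22) [488.6 145.   58.2  18.3  -9.7]
(281, 289, 68, 163) [477.8  80.4 121.2  40.3  79.1]
(191, 189, 247, 129) [463.8   0.5 135.8  77.9 -10.3]
(455, 0, 85, 429) [363.1  16.5 259.7  52.2  90. ]
(353, 298, 72, 32) [ 430.2 -196.4  138.5   71.6  -45.4]
(308, 242, 54, 33) [460.1 -27.9 135.4  23.7  -9.4]
(317, 226, 33, 19) [509.2  26.   52.6  51.9  79.1]
(305, 225, 46, 27) [479.5  27.8 108.3  47.3 -71.4]
(328, 215, 12, 9) [542.5  56.8  24.4  20.1  79.3]
(274, 204, 29, 16) [484.4 143.8  70.6  16.6 -10.4]
(341, 175, 84, 128) [585.6 -43.9 367.3 186.2  37.3]
(225, 175, 112, 155) [398.8  98.6 472.5 201.9  52.3]
```

View pics/w5.png

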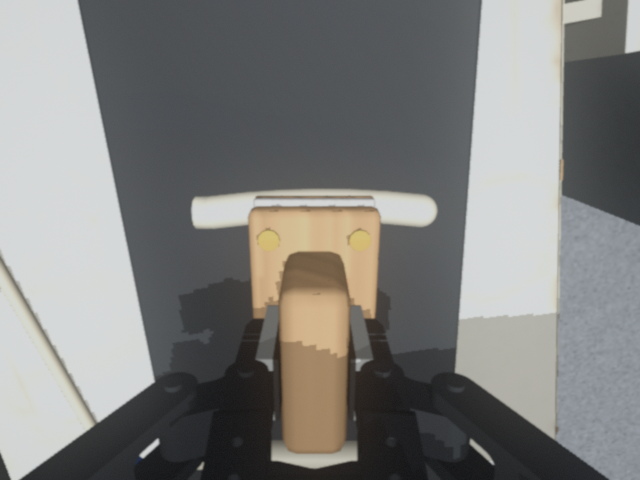

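Tube 2 lies under the block's front, with its ends at (195,212) and (433,210) and the bulge up, towards -y. Descending.

Emit:
{"op": "arm_command", "data": {"motion": [0, 0, -0.36, 0, 0, 0, 1, 0, 0, -0.34, 0, 0, 0, 1, 0, 0, 0, 0, 0, 0, 1, 0, 0, -0.02, 0, 0, 0, 1, 0, 0, -0.02, 0, 0, 0, 1, 0, 0, 0, 0, 0, 0, 1, 0, 0, 0, 0, 0, 0, 1]}}

```text
time_s: 12.75
tcp_pos: [0.4639, -0.0018, 0.0942]
tcp_rot: [-179.9, 0.0, -99.8]
wrist_force: [0.8, -0.6, -2.3]
finger_gap: 0.0211
gripper_force: 62.3
```

Emit:
{"op": "arm_command", "data": {"motion": [0, 0, -0.012, 0, 0, 0, 1, 0, 0, -0.012, 0, 0, 0, 1, 0, 0, 0, 0, 0, 0, 1, 0, 0, 0, 0, 0, 0, 1]}}

```text
time_s: 13.15
tcp_pos: [0.4633, -0.0018, 0.0924]
tcp_rot: [180.0, -0.0, -99.8]
wrist_force: [0.1, 1.0, -1.9]
finger_gap: 0.0211
gripper_force: 62.3
```

Emit:
{"op": "arm_command", "data": {"motion": [0, 0, -0.01, 0, 0, 0, 1, 0, 0, -0.01, 0, 0, 0, 1, 0, 0, 0, 0, 0, 0, 1, 0, 0, 0, 0, 0, 0, 1]}}

```text
time_s: 13.55
tcp_pos: [0.4634, -0.0018, 0.0915]
tcp_rot: [-180.0, -0.0, -99.8]
wrist_force: [-0.1, -0.0, -2.1]
finger_gap: 0.0213
gripper_force: 62.4
```

Emit:
{"op": "arm_command", "data": {"motion": [0, 0, -0.01, 0, 0, 0, 1, 0, 0, 0, 0, 0, 0, 1, 0, 0, 0, 0, 0, 0, 1]}}

```text
time_s: 13.85
tcp_pos: [0.4634, -0.0018, 0.0911]
tcp_rot: [-180.0, -0.0, -99.8]
wrist_force: [-1.0, -0.0, 0.6]
finger_gap: 0.0213
gripper_force: 62.7
```

Emit:
{"op": "arm_command", "data": {"motion": [0, 0, -0.008, 0, 0, 0, 1, 0, 0, 0, 0, 0, 0, 1, -0.013, -0.079, 0, 0, 0, 0, 1, -0.013, -0.079, 0, 0, 0, 0, 1, 0, 0, 0, 0, 0, 0, 1]}}

```text
time_s: 14.35
tcp_pos: [0.4621, -0.0103, 0.0907]
tcp_rot: [-180.0, -0.0, -99.8]
wrist_force: [-0.7, 0.1, 3.3]
finger_gap: 0.0208
gripper_force: 63.0
```

Emit:
{"op": "arm_command", "data": {"motion": [-0.013, -0.079, 0, 0, 0, 0, 1, -0.013, -0.079, 0, 0, 0, 0, 1, -0.013, -0.079, 0, 0, 0, 0, 1, 0, 0, 0, 0, 0, 0, 1]}}

```text
time_s: 14.75
tcp_pos: [0.4602, -0.0222, 0.0907]
tcp_rot: [-180.0, -0.0, -99.8]
wrist_force: [0.4, 0.4, 4.5]
finger_gap: 0.0215
gripper_force: 63.1
```

Emit:
{"op": "arm_command", "data": {"motion": [-0.013, -0.079, 0.008, 0, 0, 0, 1, -0.013, -0.079, 0, 0, 0, 0, 1, -0.013, -0.079, 0, 0, 0, 0, 1, 0, 0, 0, 0, 0, 0, 1]}}

```text
time_s: 15.15
tcp_pos: [0.4583, -0.034, 0.091]
tcp_rot: [-180.0, -0.0, -99.8]
wrist_force: [0.2, 0.1, 2.8]
finger_gap: 0.0212
gripper_force: 63.1
```

Emit:
{"op": "arm_command", "data": {"motion": [-0.013, -0.079, 0, 0, 0, 0, 1, -0.013, -0.079, 0, 0, 0, 0, 1, -0.013, -0.079, 0, 0, 0, 0, 1, 0, 0, 0, 0, 0, 0, 1]}}

```text
time_s: 15.55
tcp_pos: [0.4562, -0.0459, 0.091]
tcp_rot: [-180.0, -0.0, -99.8]
wrist_force: [-0.0, -1.9, 3.1]
finger_gap: 0.0213
gripper_force: 63.0
```

Emit:
{"op": "arm_command", "data": {"motion": [-0.013, -0.079, 0, 0, 0, 0, 1, -0.013, -0.079, 0, 0, 0, 0, 1, 0, 0, 0, 0, 0, 0, 1]}}

```text
time_s: 15.85
tcp_pos: [0.4549, -0.0537, 0.0909]
tcp_rot: [-180.0, -0.0, -99.8]
wrist_force: [0.8, -0.8, 1.1]
finger_gap: 0.0212
gripper_force: 62.9
```

Emit:
{"op": "arm_command", "data": {"motion": [-0.013, -0.079, 0, 0, 0, 0, 1, 0, 0, 0, 0, 0, 0, 1, 0, 0, 0, 0, 0, 0, 1]}}

```text
time_s: 16.15
tcp_pos: [0.4543, -0.0572, 0.091]
tcp_rot: [-180.0, -0.0, -99.8]
wrist_force: [1.8, -0.5, 0.6]
finger_gap: 0.0213
gripper_force: 62.8
```

Emit:
{"op": "arm_command", "data": {"motion": [-0.013, -0.079, 0.004, 0, 0, 0, 1, 0, 0, 0, 0, 0, 0, 1]}}

```text
time_s: 16.35
tcp_pos: [0.4537, -0.0612, 0.0913]
tcp_rot: [-180.0, 0.0, -99.8]
wrist_force: [2.2, -0.2, 2.1]
finger_gap: 0.0212
gripper_force: 62.9
```

Emit:
{"op": "arm_command", "data": {"motion": [-0.013, -0.079, 0.008, 0, 0, 0, 1, 0, 0, 0, 0, 0, 0, 1]}}

```text
time_s: 16.55
tcp_pos: [0.4531, -0.0653, 0.0918]
tcp_rot: [-180.0, 0.0, -99.8]
wrist_force: [0.2, 0.2, 3.9]
finger_gap: 0.021
gripper_force: 63.0
```

Emit:
{"op": "arm_command", "data": {"motion": [-0.013, -0.079, 0.02, 0, 0, 0, 1, 0, 0, 0, 0, 0, 0, 1]}}

```text
time_s: 16.75
tcp_pos: [0.4523, -0.0694, 0.0927]
tcp_rot: [-180.0, -0.0, -99.8]
wrist_force: [1.9, 0.2, 2.3]
finger_gap: 0.0214
gripper_force: 62.9
```

Emit:
{"op": "arm_command", "data": {"motion": [-0.013, -0.079, 0.014, 0, 0, 0, 1, 0, 0, 0, 0, 0, 0, 1]}}

```text
time_s: 16.95
tcp_pos: [0.4517, -0.0734, 0.0933]
tcp_rot: [-180.0, -0.0, -99.8]
wrist_force: [0.8, 0.2, 1.9]
finger_gap: 0.0213
gripper_force: 62.8
```

Emit:
{"op": "arm_command", "data": {"motion": [-0.013, -0.079, 0.008, 0, 0, 0, 1, 0, 0, 0, 0, 0, 0, 1]}}

```text
time_s: 17.15
tcp_pos: [0.451, -0.0773, 0.0937]
tcp_rot: [-180.0, -0.0, -99.8]
wrist_force: [2.3, 1.4, 0.8]
finger_gap: 0.0214
gripper_force: 62.9
```

Emit:
{"op": "arm_command", "data": {"motion": [-0.013, -0.079, 0.005, 0, 0, 0, 1, 0, 0, 0, 0, 0, 0, 1]}}

```text
time_s: 17.35
tcp_pos: [0.4504, -0.0813, 0.094]
tcp_rot: [-180.0, -0.0, -99.8]
wrist_force: [2.3, -0.2, 1.9]
finger_gap: 0.0213
gripper_force: 62.9
```

Emit:
{"op": "arm_command", "data": {"motion": [-0.013, -0.079, 0, 0, 0, 0, 1, 0, 0, 0, 0, 0, 0, 1]}}

```text
time_s: 17.55
tcp_pos: [0.4498, -0.0852, 0.094]
tcp_rot: [-180.0, -0.0, -99.8]
wrist_force: [1.6, -0.5, 3.3]
finger_gap: 0.0211
gripper_force: 62.9
```

Emit:
{"op": "arm_command", "data": {"motion": [-0.013, -0.079, -0.004, 0, 0, 0, 1, 0, 0, 0, 0, 0, 0, 1]}}

```text
time_s: 17.75
tcp_pos: [0.4491, -0.0892, 0.0938]
tcp_rot: [-180.0, -0.0, -99.8]
wrist_force: [2.2, 0.8, 4.0]
finger_gap: 0.0208
gripper_force: 63.1
```

Emit:
{"op": "arm_command", "data": {"motion": [-0.013, -0.079, 0, 0, 0, 0, 1, 0, 0, 0, 0, 0, 0, 1]}}

```text
time_s: 17.95
tcp_pos: [0.4485, -0.0931, 0.0938]
tcp_rot: [-180.0, -0.0, -99.8]
wrist_force: [1.9, -1.3, 4.6]
finger_gap: 0.0212
gripper_force: 63.1
```

Emit:
{"op": "arm_command", "data": {"motion": [-0.013, -0.079, -0.006, 0, 0, 0, 1, 0, 0, 0, 0, 0, 0, 1]}}

```text
time_s: 18.15
tcp_pos: [0.4479, -0.0971, 0.0935]
tcp_rot: [-180.0, -0.0, -99.8]
wrist_force: [1.6, -1.5, 3.9]
finger_gap: 0.0205
gripper_force: 63.2
```

Emit:
{"op": "arm_command", "data": {"motion": [-0.013, -0.079, -0.008, 0, 0, 0, 1, 0, 0, 0, 0, 0, 0, 1]}}

```text
time_s: 18.35
tcp_pos: [0.4472, -0.1011, 0.0931]
tcp_rot: [-180.0, -0.0, -99.8]
wrist_force: [2.4, -1.2, 4.6]
finger_gap: 0.0215
gripper_force: 63.3
```

Emit:
{"op": "arm_command", "data": {"motion": [-0.013, -0.079, -0.01, 0, 0, 0, 1, 0, 0, 0, 0, 0, 0, 1]}}

```text
time_s: 18.55
tcp_pos: [0.4466, -0.105, 0.0926]
tcp_rot: [-180.0, -0.0, -99.8]
wrist_force: [2.9, -1.3, 5.0]
finger_gap: 0.0216
gripper_force: 63.3
```

Emit:
{"op": "arm_command", "data": {"motion": [-0.013, -0.079, -0.007, 0, 0, 0, 1, 0, 0, 0, 0, 0, 0, 1]}}

```text
time_s: 18.75
tcp_pos: [0.4459, -0.1089, 0.0922]
tcp_rot: [-180.0, -0.0, -99.8]
wrist_force: [1.7, -1.8, 4.1]
finger_gap: 0.0208
gripper_force: 63.2
```

Emit:
{"op": "arm_command", "data": {"motion": [-0.013, -0.079, -0.011, 0, 0, 0, 1, 0, 0, 0, 0, 0, 0, 1]}}

```text
time_s: 18.95
tcp_pos: [0.4453, -0.1129, 0.0916]
tcp_rot: [-180.0, -0.0, -99.8]
wrist_force: [2.9, -1.0, 4.8]
finger_gap: 0.0212
gripper_force: 63.2
```

Emit:
{"op": "arm_command", "data": {"motion": [-0.013, -0.079, -0.008, 0, 0, 0, 1, 0, 0, 0, 0, 0, 0, 1]}}

```text
time_s: 19.15
tcp_pos: [0.4445, -0.1168, 0.0911]
tcp_rot: [-180.0, -0.0, -99.8]
wrist_force: [2.6, -1.6, 3.2]
finger_gap: 0.021
gripper_force: 63.1
```

Emit:
{"op": "arm_command", "data": {"motion": [-0.013, -0.079, -0.008, 0, 0, 0, 1, 0, 0, 0, 0, 0, 0, 1]}}

```text
time_s: 19.35
tcp_pos: [0.4436, -0.1205, 0.0906]
tcp_rot: [180.0, 0.0, -99.8]
wrist_force: [3.2, -0.8, 2.6]
finger_gap: 0.0215
gripper_force: 63.1
```

Tube 2 lifted the block about 3 mm in the second half of the turn, so it is the bowed one. Lifting off and checking both tubes.

Emit:
{"op": "arm_command", "data": {"motion": [0, 0, 0.02, 0, 0, 0, 1, 0, 0, 0.03, 0, 0, 0, 1, 0, 0, 0.2, 0, 0, 0, 1, 0, 0, 0.4, 0, 0, 0, 1, 0, 0, 0.2, 0, 0, 0, 1, 0, 0, 0, 0, 0, 0, 1, 0, 0, 0, 0, 0, 0, 1]}}

```text
time_s: 20.05
tcp_pos: [0.4437, -0.1202, 0.1332]
tcp_rot: [180.0, 0.0, -99.8]
wrist_force: [0.3, 0.1, -1.7]
finger_gap: 0.0215
gripper_force: 62.5
```

Run:
```python
from h import *
s=ctrl.get_state();print(s['tcp_pos'].round(4),s['joint_pos'].round(1))
for n,z in(("scene",(175,330,225,425)),("top",(185,300,225,405))):
    d=cam(n); g=d["color"].mean(2); y0,y1,x0,x1=z
    m=np.zeros(g.shape,np.uint8); m[y0:y1,x0:x1]=g[y0:y1,x0:x1]>110
    for b in blobs(m,150): 
        print(n,cv2.boundingRect(b),rect(d,b,.049))
    cv2.imwrite(f"pics/c_{n}.png",d["color"])
c=cam("wrist");g=c["color"].mean(2);cv2.imwrite("pics/w6.png",c["color"])
m=(g>120)
for b in blobs(m,800): print(cv2.boundingRect(b),rect(c,b,.049))
```

```text
[ 0.4437 -0.1202  0.1332] [-15.2   6.8 -30.1  53.    0.  -95.4]
scene (353, 298, 72, 32) [ 430.2 -196.4  138.5   71.6  -45.4]
scene (326, 276, 31, 19) [415.6 -85.9  68.4  19.8 -14.4]
scene (355, 263, 35, 21) [ 489.5 -103.1   51.9   51.5  -10.4]
scene (382, 215, 43, 88) [ 566.7 -119.4  245.6   88.9   37.3]
scene (225, 175, 126, 155) [414.5  83.1 441.7 300.9  44.6]
top (225, 282, 138, 18) [375.1  66.1 280.6  34.8  88.2]
top (248, 194, 19, 63) [514.2 138.2 133.9  19.2 -10.2]
top (225, 185, 162, 21) [574.5  35.9 339.1  43.1  88.1]
(0, 380, 64, 100) [652.3 -22.3  88.1  41.7  66.7]
(283, 293, 64, 65) [450.6 -72.3  44.3  38.5  79.6]
(201, 210, 226, 108) [ 444.7 -111.3  135.    66.8   -9.8]
(253, 199, 123, 8) [ 437.8 -148.3   67.3    4.    -9.8]
(0, 110, 197, 333) [ 579.9 -113.4  225.5  102.7   66.7]
(585, 0, 55, 227) [ 278.1 -166.   114.2   24.5   89.9]
(0, 0, 640, 480) [ 361.5 -145.8  471.4  196.5  -43.9]
```

Both tubes are on the plate. Tube 1 is at (514,138) and tube 2 is near (447,-88). Carrying the block back to the bench.

Emit:
{"op": "arm_command", "data": {"motion": [-0.037, 0.3, 0, 0, 0, 0, 1, -0.037, 0.68, 0, 0, 0, 0, 1, -0.037, 0.68, 0, 0, 0, 0, 1, -0.037, 0.68, 0, 0, 0, 0, 1, -0.037, 0.68, 0, 0, 0, 0, 1, -0.037, 0.68, 0, 0, 0, 0, 1, -0.037, 0.68, 0, 0, 0, 0, 1, -0.037, 0.68, 0, 0, 0, 0, 1, -0.037, 0.68, 0, 0, 0, 0, 1, -0.037, 0.68, 0, 0, 0, 0, 1, -0.037, 0.68, 0, 0, 0, 0, 1, -0.037, 0.68, 0, 0, 0, 0, 1, -0.037, 0.68, 0, 0, 0, 0, 1, 0, 0.34, 0, 0, 0, 0, 1, 0, 0, 0, 0, 0, 0, 1, 0, 0, 0, 0, 0, 0, 1]}}

```text
time_s: 21.8
tcp_pos: [0.4194, 0.3188, 0.1327]
tcp_rot: [180.0, -0.1, -99.7]
wrist_force: [0.6, -0.7, -1.5]
finger_gap: 0.0207
gripper_force: 62.4
```

Emit:
{"op": "arm_command", "data": {"motion": [0, 0, -0.5, 0, 0, 0, 1, 0, 0, -0.6, 0, 0, 0, 1, 0, 0, -0.6, 0, 0, 0, 1, 0, 0, -0.16, 0, 0, 0, 1, 0, 0, 0, 0, 0, 0, 1, 0, 0, 0, 0, 0, 0, 1]}}

```text
time_s: 22.4
tcp_pos: [0.4206, 0.3195, 0.0414]
tcp_rot: [-180.0, 0.0, -99.8]
wrist_force: [0.4, 1.2, -1.8]
finger_gap: 0.0215
gripper_force: 62.3
```

Emit:
{"op": "arm_command", "data": {"motion": [0, 0, -0.06, 0, 0, 0, 1, 0, 0, -0.04, 0, 0, 0, 1, 0, 0, -0.03, 0, 0, 0, 1, 0, 0, -0.02, 0, 0, 0, 1, 0, 0, 0, 0, 0, 0, 1]}}

```text
time_s: 22.9
tcp_pos: [0.4201, 0.3199, 0.0331]
tcp_rot: [-180.0, 0.0, -99.8]
wrist_force: [0.1, -0.8, 1.8]
finger_gap: 0.0213
gripper_force: 62.9
```

Emit:
{"op": "arm_command", "data": {"motion": [0, 0, -0.015, 0, 0, 0, 1, 0, 0, 0, 0, 0, 0, 1, 0, 0, 0, 0, 0, 0, 1]}}

```text
time_s: 23.2
tcp_pos: [0.4201, 0.3199, 0.0324]
tcp_rot: [-180.0, 0.0, -99.8]
wrist_force: [0.0, -0.5, 3.9]
finger_gap: 0.0215
gripper_force: 63.3
```

Emit:
{"op": "arm_command", "data": {"motion": [0, 0, 0, 0, 0, 0, -1, 0, 0, 0, 0, 0, 0, -1, 0, 0, 0, 0, 0, 0, -1, 0, 0, 0, 0, 0, 0, -1, 0, 0, 0, 0, 0, 0, -1, 0, 0, 0.3, 0, 0, 0, -1, 0, 0, 0.6, 0, 0, 0, -1, 0, 0, 0.6, 0, 0, 0, -1, 0, 0, 0.6, 0, 0, 0, -1, 0, 0, 0.6, 0, 0, 0, -1]}}

```text
time_s: 24.2
tcp_pos: [0.4197, 0.3196, 0.1682]
tcp_rot: [180.0, -0.0, -99.8]
wrist_force: [0.4, -0.7, -0.0]
finger_gap: 0.085
gripper_force: 0.0
```

Emit:
{"op": "arm_command", "data": {"motion": [0.04, -0.65, 0, 0, 0, -0.1667, -1, 0.04, -0.65, 0, 0, 0, -0.1667, -1, 0.04, -0.65, 0, 0, 0, -0.1667, -1, 0.04, -0.65, 0, 0, 0, -0.1667, -1, 0.04, -0.65, 0, 0, 0, -0.1667, -1, 0.04, -0.65, 0, 0, 0, -0.1667, -1, 0.04, -0.65, 0, 0, 0, -0.1667, -1, 0.04, -0.65, 0, 0, 0, -0.1667, -1, 0.04, -0.65, 0, 0, 0, -0.1667, -1, 0.04, -0.65, 0, 0, 0, -0.1667, -1, 0.04, -0.65, 0, 0, 0, -0.1667, -1, 0.04, -0.65, 0, 0, 0, -0.1667, -1, 0, 0, 0, 0, 0, 0, -1, 0, 0, 0, 0, 0, 0, -1, 0, 0, 0, 0, 0, 0, -1]}}

```text
time_s: 25.7
tcp_pos: [0.4436, -0.0696, 0.167]
tcp_rot: [180.0, -0.0, 170.3]
wrist_force: [1.0, 0.2, -0.0]
finger_gap: 0.0852
gripper_force: 0.0
```

Run:
```python
from h import *
s=ctrl.get_state();print(s['tcp_pos'].round(4),s['tcp_rot'].round(1),s['joint_pos'].round(1))
for n,z in(("scene",(175,330,225,425)),("top",(185,300,225,405))):
    d=cam(n); g=d["color"].mean(2); y0,y1,x0,x1=z
    m=np.zeros(g.shape,np.uint8); m[y0:y1,x0:x1]=g[y0:y1,x0:x1]>110
    for b in blobs(m,150): print(n,cv2.boundingRect(b),rect(d,b,.049))
c=cam("wrist");g=c["color"].mean(2);cv2.imwrite("pics/w7.png",c["color"])
for b in blobs(g>120,800):
    print(cv2.boundingRect(b),rect(c,b,.049))
d=cam("top");hsv=cv2.cvtColor(d["color"],cv2.COLOR_BGR2HSV)
m=np.zeros((480,640),bool); m[235:310,140:210]=hsv[235:310,140:210,1]>70
for b in blobs(m,60): print("block",rect(d,b,.026))
```

```text
[ 0.4436 -0.0696  0.167 ] [180.   -0.  170.3] [ -8.9   4.  -28.5  57.5   0.    0.8]
scene (353, 298, 72, 32) [ 430.2 -196.4  138.5   71.6  -45.4]
scene (326, 260, 55, 35) [449.4 -90.4 135.9  22.7  -8.8]
scene (273, 193, 52, 28) [515.9 137.6 138.5  22.  -10.3]
scene (367, 181, 58, 122) [607.5 -83.5 359.8 127.2  46.4]
scene (225, 175, 112, 155) [400.1  97.7 462.6 220.6  49.6]
top (225, 282, 104, 18) [376.2 100.7 211.3  34.8  88.2]
top (248, 194, 19, 63) [514.4 138.2 133.6  18.5 -10.2]
top (225, 185, 119, 19) [581.5  80.4 248.7  38.9  89.7]
(507, 221, 133, 199) [554.4 122.6 146.3  84.  -40. ]
(268, 140, 35, 199) [450.5 -91.  137.7  21.3  -9.3]
(0, 0, 640, 476) [460.2 -96.4 394.1 362.3 -23.2]
block [419.6 318.9  88.1  48.3  80.2]
```

View pics/w7.png

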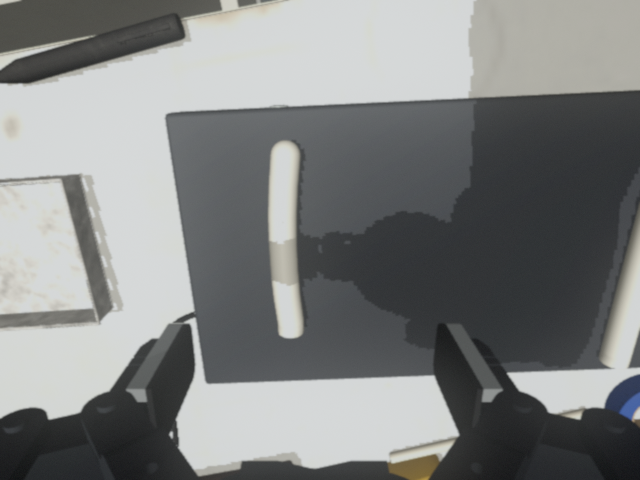

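Tube 2 lies at (285,240) px with its bulge to the left (-y), and all estimates put it at (450,-91) mm. The plate is clear around it. Going down to grasp.

Emit:
{"op": "arm_command", "data": {"motion": [0.064, -0.22, -0.3, 0, 0, 0, -1, 0.064, -0.22, -0.6, 0, 0, 0, -1, 0, 0, -0.6, 0, 0, 0, -1, 0, 0, -0.6, 0, 0, 0, -1, 0, 0, -0.26, 0, 0, 0, -1, 0, 0, 0, 0, 0, 0, -1, 0, 0, 0, 0, 0, 0, -1]}}

```text
time_s: 26.6
tcp_pos: [0.4504, -0.0919, 0.0494]
tcp_rot: [180.0, -0.0, 170.3]
wrist_force: [0.9, -0.1, -0.0]
finger_gap: 0.0854
gripper_force: 0.0
```

Emit:
{"op": "arm_command", "data": {"motion": [0, 0, -0.12, 0, 0, 0, -1, 0, 0, 0, 0, 0, 0, -1, 0, 0, 0, 0, 0, 0, 1, 0, 0, 0, 0, 0, 0, 1, 0, 0, 0, 0, 0, 0, 1, 0, 0, 0, 0, 0, 0, 1, 0, 0, 0, 0, 0, 0, 1, 0, 0, 0, 0, 0, 0, 1, 0, 0, 0, 0, 0, 0, 1, 0, 0, 0, 0, 0, 0, 1]}}

```text
time_s: 27.6
tcp_pos: [0.4504, -0.0923, 0.0434]
tcp_rot: [180.0, 0.0, 170.2]
wrist_force: [-1.6, 1.0, 5.7]
finger_gap: 0.0157
gripper_force: 58.6
```

Emit:
{"op": "arm_command", "data": {"motion": [0, 0, 0.04, 0, 0, 0, 1, 0, 0, 0.06, 0, 0, 0, 1, 0, 0, 0, 0, 0, 0, 1, 0, 0, 0, 0, 0, 0, 1]}}

```text
time_s: 28.0
tcp_pos: [0.4502, -0.0923, 0.048]
tcp_rot: [-180.0, -0.0, 170.2]
wrist_force: [-0.2, -0.4, -1.4]
finger_gap: 0.0155
gripper_force: 58.6
```

Run:
```python
from h import *
for i in range(4):
    s=ctrl.get_state();print(s['tcp_pos'].round(4),s['wrist_force'].round(2),s["ft_torque"].round(2),s["finger_gap"].round(4),s["gripper_force"])
    c=cam("wrist")
g=c["color"].mean(2);cv2.imwrite("pics/w8.png",c["color"])
m=(g>110);m[:,:150]=0;m[:,500:]=0
for b in blobs(m,300):
    print(cv2.boundingRect(b),rect(c,b,.049))
print(pix(c,[s['tcp_pos'],s['tcp_pos']+[.065,-.0107,.005],s['tcp_pos']+[-.065,.0107,.005]]))
```

```text
Traceback (most recent call last):
AttributeError: 'float' object has no attribute 'round'
```

Tube 2 is held, with force −1.4 N and a stable gap. I'll keep it below 70 mm all the way and carry it low to the tray.

Emit:
{"op": "arm_command", "data": {"motion": [0, 0, 0.08, 0, 0, 0, 1, 0, 0, 0.08, 0, 0, 0, 1, 0, -0.2, 0, 0, 0, -0.1, 1, -0.05, -0.4, 0, 0, 0, -0.15, 1, -0.05, -0.45, 0, 0, 0, -0.15, 1, -0.05, -0.45, 0, 0, 0, -0.15, 1, 0, 0, 0, 0, 0, 0, 1]}}

```text
time_s: 28.7
tcp_pos: [0.443, -0.1694, 0.0565]
tcp_rot: [-180.0, 0.1, 145.2]
wrist_force: [0.5, 0.3, -1.7]
finger_gap: 0.0159
gripper_force: 58.7
```

Run:
```python
from h import *
s=ctrl.get_state();print(s['tcp_pos'].round(4),s['tcp_rot'].round(2),s['joint_pos'].round(1),s['wrist_force'].round(2),s["finger_gap"],s["gripper_force"])
```

```text
[ 0.443  -0.1694  0.0565] [-1.7997e+02  8.0000e-02  1.4521e+02] [-20.9  13.1 -34.   42.8  -0.1  13.9] [ 0.49  0.26 -1.72] 0.01587585904886547 58.68561923503876
```

Emit:
{"op": "arm_command", "data": {"motion": [-0.037, -0.389, 0, 0, 0, -0.168, 1, -0.037, -0.389, 0, 0, 0, -0.168, 1, -0.037, -0.389, 0, 0, 0, -0.168, 1, -0.037, -0.389, 0, 0, 0, -0.168, 1, -0.037, -0.389, 0, 0, 0, -0.168, 1, -0.037, -0.389, 0, 0, 0, -0.168, 1, -0.037, -0.389, 0, 0, 0, -0.168, 1, -0.037, -0.389, 0, 0, 0, -0.168, 1, 0, 0, 0, 0, 0, 0, 1, 0, 0, 0, 0, 0, 0, 1]}}

```text
time_s: 29.7
tcp_pos: [0.4279, -0.3223, 0.056]
tcp_rot: [-180.0, -0.0, 85.1]
wrist_force: [-1.4, 0.4, -1.6]
finger_gap: 0.0157
gripper_force: 58.7
```

Run:
```python
from h import *
s=ctrl.get_state();print(s['tcp_pos'].round(4),s['tcp_rot'].round(2),s['wrist_force'].round(2),s["finger_gap"])
c=cam("wrist");I=c["color"];g=I.mean(2);cv2.imwrite("pics/w9.png",I)
# predicted inner tray rim corners / tube ends in the wrist picture, and edges found along image row/col scans
from math import cos,sin,radians
a=radians(-5);ex=np.array([cos(a),sin(a),0]);ey=np.array([-sin(a),cos(a),0]);o=np.array([.428,-.325,.026])
print("rim",pix(c,[o+sx*.053*ex+sy*.083*ey for sx,sy in((1,1),(1,-1),(-1,-1),(-1,1))]).round(0).tolist())
t=s['tcp_pos']+[0,0,.0055]
print("tube ends",pix(c,[t+.066*ey,t-.066*ey]).round(0).tolist())
for v in range(20,330,60): 
    r=cv2.blur(g,(3,3))[v]; e=np.nonzero(np.abs(np.diff(r))>14)[0]; print(v,e.tolist())
```

```text
[ 0.4279 -0.3223  0.056 ] [-1.7999e+02 -5.0000e-02  8.5130e+01] [-1.42  0.38 -1.58] 0.015737276585911134
rim [[452.0, 104.0], [417.0, 440.0], [213.0, 440.0], [181.0, 103.0]]
tube ends [[316.0, 152.0], [315.0, 468.0]]
20 [19, 20, 21]
80 [40, 41, 42]
140 [6, 7, 8, 57, 58, 59, 60, 190, 191, 206, 207, 441, 442, 443]
200 [9, 10, 11, 25, 26, 27, 38, 39, 194, 195, 196, 210, 211]
260 [29, 30, 31, 44, 45, 46, 56, 57, 200, 201, 214, 215, 290, 291, 428, 429, 430, 450, 451]
320 [15, 16, 17, 48, 49, 50, 62, 63, 64, 74, 75, 204, 205, 206, 257, 258, 259, 291, 292, 335, 336, 367, 368, 369, 370, 422, 423, 437, 438, 439]
```

Emit:
{"op": "arm_command", "data": {"motion": [0, 0, -0.3, 0, 0, 0, 1, 0, 0, -0.3, 0, 0, 0, 1, 0, 0, -0.2, 0, 0, 0, 1, 0, 0, -0.05, 0, 0, 0, 1, 0, 0, 0, 0, 0, 0, 1, 0, 0, 0, 0, 0, 0, 1]}}

```text
time_s: 30.35
tcp_pos: [0.4283, -0.3229, 0.0141]
tcp_rot: [180.0, 0.0, 85.0]
wrist_force: [0.1, 0.4, -1.1]
finger_gap: 0.0156
gripper_force: 58.7
```

Emit:
{"op": "arm_command", "data": {"motion": [0, 0, -0.04, 0, 0, 0, 1, 0, 0, -0.04, 0, 0, 0, 1, 0, 0, -0.02, 0, 0, 0, 1, 0, 0, -0.02, 0, 0, 0, 1, 0, 0, 0, 0, 0, 0, 1, 0, 0, 0, 0, 0, 0, 1]}}

```text
time_s: 30.95
tcp_pos: [0.4279, -0.3229, 0.0075]
tcp_rot: [-180.0, -0.0, 85.0]
wrist_force: [-0.1, 0.2, -1.0]
finger_gap: 0.0157
gripper_force: 58.7
```

Emit:
{"op": "arm_command", "data": {"motion": [0, 0, -0.02, 0, 0, 0, 1, 0, 0, -0.02, 0, 0, 0, 1, 0, 0, 0, 0, 0, 0, 1, 0, 0, 0, 0, 0, 0, 1]}}

```text
time_s: 31.35
tcp_pos: [0.4279, -0.3229, 0.0055]
tcp_rot: [-180.0, -0.0, 85.0]
wrist_force: [0.5, 0.7, -1.3]
finger_gap: 0.0156
gripper_force: 58.7
```

Emit:
{"op": "arm_command", "data": {"motion": [0, 0, -0.012, 0, 0, 0, 1, 0, 0, -0.012, 0, 0, 0, 1, 0, 0, 0, 0, 0, 0, 1, 0, 0, 0, 0, 0, 0, 1]}}

```text
time_s: 31.75
tcp_pos: [0.428, -0.3229, 0.0054]
tcp_rot: [180.0, 0.0, 85.0]
wrist_force: [-1.7, 2.4, 9.4]
finger_gap: 0.0152
gripper_force: 60.1
```

The tube is seated on the tray floor. I release with a partial opening, to keep clear of the tray walls, and retreat.

Emit:
{"op": "arm_command", "data": {"motion": [0, 0, 0.012, 0, 0, 0, 1, 0, 0, 0, 0, 0, 0, 0.2, 0, 0, 0, 0, 0, 0, 0.1, 0, 0, 0, 0, 0, 0, 0.1, 0, 0, 0, 0, 0, 0, 0.1, 0, 0, 0.1, 0, 0, 0, 0.1, 0, 0, 0.3, 0, 0, 0, 0.1, 0, 0, 0.6, 0, 0, 0, 0.1, 0, 0, 0.6, 0, 0, 0, 0.1, 0, 0, 0.6, 0, 0, 0, 0.1, 0, 0, 0.6, 0, 0, 0, 0.1, 0, 0, 0, 0, 0, 0, 0.1]}}

```text
time_s: 32.95
tcp_pos: [0.4304, -0.3247, 0.1497]
tcp_rot: [179.6, 0.2, 85.0]
wrist_force: [0.6, -0.2, 0.5]
finger_gap: 0.0385
gripper_force: 0.0
```

Run:
```python
from h import *
s=ctrl.get_state();print(s['tcp_pos'].round(4),s["finger_gap"])
d=cam("scene");hsv=cv2.cvtColor(d["color"],cv2.COLOR_BGR2HSV)
g=d["color"].mean(2)
for b in blobs((g>110)&(np.add(*np.indices(g.shape))>0)&(np.indices(g.shape)[0]<330)&(np.indices(g.shape)[0]>175)&(np.indices(g.shape)[1]>225)&(np.indices(g.shape)[1]<425),150): print("scene",cv2.boundingRect(b),rect(d,b,.049))
c=cam("wrist");g=c["color"].mean(2);cv2.imwrite("pics/w10.png",c["color"])
v=cv2.blur(g,(3,3))
for r in range(100,420,40):
    print(r,np.nonzero(np.abs(np.diff(v[r,150:480]))>10)[0].__add__(150).tolist())
print("tube pred",pix(c,[[.428,-.323+.066,.011],[.428,-.323,.011],[.428,-.323-.066,.011]]).round(0).tolist())
from math import cos,sin,radians
a=radians(-5);ex=np.array([cos(a),sin(a),0]);ey=np.array([-sin(a),cos(a),0]);o=np.array([.428,-.325,.026])
print("rim",pix(c,[o+sx*.053*ex+sy*.083*ey for sx,sy in((1,1),(1,-1),(-1,-1),(-1,1))]).round(0).tolist())
```

```text
[ 0.4304 -0.3247  0.1497] 0.038496719856542135
scene (236, 310, 49, 20) [250.9 -34.8  88.6  43.  -45.4]
scene (353, 298, 72, 32) [ 430.2 -196.4  138.5   71.6  -45.4]
scene (226, 176, 199, 154) [472.   22.2 462.6 438.  -45.4]
100 [226, 227, 228, 233, 234, 235, 399, 400, 401]
140 [228, 229, 230, 235, 236, 237, 329, 396, 397, 398, 454]
180 [230, 231, 232, 237, 238, 240, 241, 242, 297, 298, 324, 325, 326, 393, 394, 395, 402, 403, 404, 405, 406]
220 [232, 233, 234, 239, 240, 241, 242, 390, 391, 392, 397, 398, 399]
260 [234, 235, 236, 237, 240, 241, 242, 244, 245, 322, 325, 326, 387, 388, 389, 394, 395, 396]
300 [150, 151, 233, 234, 237, 238, 242, 243, 244, 247, 328, 384, 385, 386, 387, 391, 392, 393]
340 [156, 157, 158, 159, 160, 213, 214, 215, 216, 262, 263, 264, 363, 364, 365, 410, 411, 412, 413, 414]
380 [159, 160, 161, 169, 170, 187, 188, 189, 190, 191, 192, 257, 258, 259, 260, 367, 368, 369, 370, 435, 436, 437, 438, 439, 465, 466, 467, 468]
tube pred [[304.0, 123.0], [314.0, 222.0], [321.0, 308.0]]
rim [[403.0, 98.0], [388.0, 342.0], [240.0, 342.0], [224.0, 98.0]]
```

Emit:
{"op": "arm_command", "data": {"motion": [0, 0, 0.4, 0, 0, 0, 0.1, 0, 0, 0, 0, 0, 0, 0.1, 0, 0, 0, 0, 0, 0, 0.1, 0, 0, 0, 0, 0, 0, 0.1, 0, 0, 0, 0, 0, 0, 0.1, 0, 0, 0, 0, 0, 0, 0.1]}}

```text
time_s: 33.65
tcp_pos: [0.4276, -0.3226, 0.1642]
tcp_rot: [-179.9, -0.0, 85.0]
wrist_force: [-0.7, 0.3, 0.2]
finger_gap: 0.0381
gripper_force: 0.0
```

Run:
```python
from h import *
from cell import workorder
d=cam("top");g=d["color"].mean(2)
m=np.zeros(g.shape,np.uint8); m[192:285,225:395]=g[192:285,225:395]>110
for b in blobs(m,150): print("tube?",rect(d,b,.049))
hsv=cv2.cvtColor(d["color"],cv2.COLOR_BGR2HSV)
m=np.zeros((480,640),bool); m[235:310,140:210]=hsv[235:310,140:210,1]>70
for b in blobs(m,60): print("block",rect(d,b,.026))
print(workorder.sign_off())
```

```text
tube? [514.2 138.2 133.3  18.5 -10.2]
tube? [569.1 -30.4 239.3  19.3  88.1]
block [419.6 319.   88.2  48.3  80.1]
the job is handed in; nothing more can be done
None
```

I rolled both tubes a full turn: tube 2 lifted the block about 3 mm, so it is the bowed one and is now in the tray, with tube 1 on the plate and the block on the bench, handed in at about 34 s with no verdict returned.

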